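Clamp the watercolour panel in the table easel

ROBOT

A 6-joint arm with a two-finger parallel gripper is mounted at the origin on the work surface. World frame = base frame: x ahead of the robot, y to its left, z up, the work surface at z = 0. Lengths are in m, angles in rad, forces in N, time in s.
With the tool pointing down it reaches from about 0.425 to 0.95 m from the base axis. Payload 3.5 kg.
Tool frame: the origin (TCP) lies midway between the tips of the shut fingers; the grasp point (between the pads) lies 19 mm behind it; z points along the fingers, y is the line along which they close (so a half turn about z gives the same grasp; the last joint's range is limited). The gripper opens to 85 mm and grips with 20 to 120 N. Pads are 22 mm wide; open, the fingers measure 114 mm over their backs; the gripper's body (76 mm by 85 mm) begins 54 mm behind the grasp point. The pads swing forward as they close: fully open they stand 13 mm farther back than shut.
Start: joints at [1.002, 0.286, 1.577, -0, 1.279, -0.15], TCP at [0.274, 0.617, 0.231] pointing down, gripper open.
Joint ranges: [-2.77, 2.77], [-0.9, 2.22], [0.21, 2.48], [-1.53, 4.67], [0.24, 2.81], [-2.84, 2.84]. Speed limits (rad/s): [2.79, 2.79, 3.14, 3.14, 3.14, 3.14].

INTERFACE

Orientations are given as a unit quaternion [x, y, z, w].
In Python, from plant import ctrl, cams, order gives the robot as it stands.
- The arm moves only by the tool move_arm, never from a script. Its argument "plan" is one flat list of numbers, 7 for each row, row after row: the shift along the world's x, y, z in mm, then the turn, a rotation vector about the world's x, y, z in degrees, then the finger opening in mm, from 0 to 85.4. A call has 1 to 12 rows; each row shifts and turns the commanded pose from where the row before left it; what a row does not reach is not made up. A row lasts 1/10 s, in which the tool goes at most 50 mm and 8.59 degrees, less where a joint would pass 70% of its speed; a pose out of reach is approached as far as the arm can. A call is refused whole if a number of a shift passes 50 or a number of a turn 8.59, either way. A call with a gripper value outside its range is refused whole. The fingers move at their own pace and stop on an object; "newtons" is the grip in N (left out, the last holds). Time passes only in rows, so rows that do not move let the fingers close. It gives the time, the measured TCP pose, the force, the opening and the grip force at its end, in the units of the state.
- ctrl.get_state(): the state, without advancing time (a new reading comes with each control period).
- cams.read_camera(name): name is "scene" or "top" or "wrist"; returns a dict with "color" (384x512x3 uint8, red, green, blue), "fov_y" (degrees; the focal length in pixels is half the picture's height over the tangent of half this angle, whatever the lens; pixels are square), "cx", "cy" (the principal point, pixels), "origin" and "orientation" of the camera in the world; the wrist camera has in their place "T_tool_cam" (4x4, takes a point from camera to tool coordinates, whose origin is the TCP and whose axes are the flange's). Camera axes: x right, y up, looking along -z (the intrinsics and any distortion apply to the point x, -y, -z); pixel columns grow to the right and rows downward; lengths in m; the calibration is good to about 2 mm. A picture is of the moment at which its call begins: read the wrist's pose just before it. There is no depth.
- order.sign_off(): hands the job in; it is judged then, once.
The state is a dict: "time": time; "qpos": joint angles; "dq": joint speeds; "joint_efforts": joint torques, N m; "eef_pos": TCP position; "tcp_rot": TCP orientation; "contact_force": force on the tool from outside, world axes, zero at the start; "wrist_torque": the same for the moment, N m; "opening": opening from 0.0 (shut) to 1.0 (fully open); "finger_force": force on a finger pad.
Only numpy, scipy, OpenCV 4.12 (cv2) and the standard library are available. Lean on these libraries where they do the work, as an engineer would, in place of code of your own. Each camera call takes 0.05 s, during which the arm holds its last target. There are 200 camera calls.

TASK

Clamp the watercolour panel in the table easel: loosen the thumbscrew on the sliding steel holder at the upper end of the mast, slide the holder down the mast until it sits fully home on the panel's top edge, then tighten the thumbscrew again and let go. Leave the panel standing on its ledge as it is and do not disturb the teapot, the cups or the tea caddy.

Things in the scene. Friction and masses are not known exactly. Their poses are not given: they have to be found in the camera images.
- easel: Beech table easel, 390 mm deep, 300 mm wide, 310 mm high, fixed to the table. Origin on the table under its middle; x level, towards the side where the mast is high, y across, z up. Its square mast (24 x 24 mm) lies over its middle (y = 0) and rises towards +x at 35 degrees to the table. A ledge near the mast's foot carries the panel.
- panel_top (a point): Middle of the upper edge of the watercolour panel, half-way through its thickness. The panel is a loose board with a pale picture, 220 mm (up the mast) x 273 mm x 20 mm, about 0.45 kg, its back on the mast, its lower edge on the ledge. x: up along the mast, y: across, z: out of the picture (35 degrees off vertical). Its front face is 10 mm out along z.
- holder_edge (a point): Middle of the lower bearing face of the holder, a steel collar round the mast, 55 mm long, 48 mm wide; home when level along x with panel_top (starts 40 to 95 mm above). A plate on its front, 76 mm wide, reaches 16 mm lower and passes 3 mm clear over the panel's front. x: up along the mast, y: across, z: out along the screw axis (35 degrees off vertical).
- holder (a joint): Slide of the holder along the mast in m, growing up the mast; about -0.060 when home on the panel, which stops it there; upper stop 0.045. With the screw loose it slides with 2 to 5 N and stays where it is left; with the screw tight a push of 25 N does not move it.
- wing (a point): Centre of the thumbscrew's wing, on the screw axis: a steel blade 60 mm long (x), 12 mm thick (y), 28 mm high (z); x and y turn with the screw, z points out along its axis (35 degrees off vertical). When tight, the blade lies along the mast. Below it a stem 10 to 12 mm across; the holder begins 26 mm below this point. It lies 27.5 mm along x and 49 mm along z from holder_edge.
- thumbscrew (a joint): Angle of the thumbscrew in rad, right-hand thread: 0 = tight (stop), growing counter-clockwise as seen from outside (positive about wing z) as it loosens. From about 0.75 the holder is free to slide; stop at 1.75. Turning takes 0.1 to 0.25 N m; it stays where it is left. It starts between 0 and 0.1.
- teapot: White ceramic teapot, 195 mm long over spout (+x) and handle, body 128 mm across, 114 mm high; origin at the centre of its underside. A bystander.
- caddy: Stainless tea caddy with a ribbed twist cap, 80 mm across, 118 mm high; origin at the centre of its underside. A bystander.
- yunomi_a: Green glazed cup without handle, 72 mm across, 85 mm high, standing on the lacquered tray; origin at the centre of its underside. A bystander.
- yunomi_b: The second cup, the same, on the same tray. A bystander.

How it is judged:
On the way, in this order (a step that is already met when the one before it is completed fails the run):
1. the thumbscrew has been turned loose (past 0.75 rad) (value of joint thumbscrew above 0.75 rad), for 0.1 s.
2. the holder has been slid down onto the panel's top edge (gap under 4 mm) (x of holder_edge in the frame of panel_top below 0.004 m), for 0.1 s.
At the end, for the whole second after the job is handed in: The holder rests on the panel's top edge (gap along the mast at most 4 mm), the thumbscrew is tight again (under 0.25 rad from its stop), the panel stands on the ledge within 15 mm of where it was, and the holder is still (x of holder_edge in the frame of panel_top between -0.004 and 0.004 m and value of joint thumbscrew below 0.25 rad and distance of panel_top from where it was at the start of the episode below 0.015 m and velocity of joint holder between -0.005 and 0.005 m/s); the robot touches nothing.
It fails at once if the teapot is moved more than 30 mm or tipped over (distance of teapot from where it was at the start of the episode above 0.03 m or angle between teapot's own z axis and vertical above 0.35 rad).
It fails at once if the tea caddy is moved more than 30 mm or tipped over (distance of caddy from where it was at the start of the episode above 0.03 m or angle between caddy's own z axis and vertical above 0.35 rad).
It fails at once if a cup is moved more than 30 mm or tipped over (distance of yunomi_a from where it was at the start of the episode above 0.03 m or angle between yunomi_a's own z axis and vertical above 0.35 rad).
It fails at once if the other cup is moved more than 30 mm or tipped over (distance of yunomi_b from where it was at the start of the episode above 0.03 m or angle between yunomi_b's own z axis and vertical above 0.35 rad).
It also fails if it takes over 40 s, if anything falls off the work surface, if the arm or the gripper's body presses on something with over 40 N, if the wrist force passes 120 N, or if a joint passes its speed limit or range.

## Working session

There is one attempt and no reset: what is moved stays moved. The work goes in short steps, Python scripts to look and compute and a tool call to move; the robot and the scene stay as the last step left them, time stands still between calls to the robot, and variables do not carry over. Pictures are saved under pics/ and viewed, at most 10 in all, crops included, and the job is handed in when it is done.

Besides the shell and the picture viewer there is one more tool, called after "Call:" as name(argument=value, ...) on one line, values as JSON. move_arm: Moves the arm, as the interface text tells. Its arguments: {"type":"object","properties":{"plan":{"type":"array","items":{"type":"number"}},"newtons":{"type":"number"}},"required":["plan"]}

```bash
mkdir -p pics; cat > h.py <<'E'
import numpy as np, cv2
from scipy.spatial.transform import Rotation as R
from plant import ctrl, cams, order
def snap(name,fn):
    s=ctrl.get_state(); c=cams.read_camera(name)
    cv2.imwrite('pics/'+fn,c['color'][:,:,::-1]); return s,c
E
python3 - <<'E'
from h import *
import pickle
d={}
for n in ['scene','top']:
    s,c=snap(n,n+'1.png'); d[n]=c
    print(n,{k:v for k,v in c.items() if k!='color'})
pickle.dump(d,open('c.pkl','wb'))
print(s)
cv2.imwrite('pics/both.png',cv2.resize(np.vstack([d['scene']['color'],d['top']['color']])[:,:,::-1],(400,600)))
E
```

```text
scene {'fov_y': 51.04476237167096, 'cx': 256.00741459620997, 'cy': 197.75786951522716, 'origin': array([1.08543526, 0.68034975, 1.34264961]), 'orientation': array([0.09753293, 0.28589433, 0.90475694, 0.30027761])}
top {'fov_y': 52.67239159141423, 'cx': 255.01046245212078, 'cy': 191.48985457893068, 'origin': array([0.49828582, 0.02808427, 1.37712124]), 'orientation': array([ 0.00997906, -0.02873765, -0.70246585,  0.71106701])}
{'time': 0.05, 'qpos': array([ 1.00197380e+00,  2.87203203e-01,  1.57817501e+00, -9.16201590e-06,
        1.27857268e+00, -1.49992518e-01]), 'dq': array([-0.00081928, -0.00106301, -0.00056016, -0.00077812, -0.00031391,
        0.00164803]), 'joint_efforts': array([ 2.81043085e-04, -4.07558405e+01, -2.93925190e+01, -1.58184466e-04,
        3.68276509e-03, -2.74836623e-06]), 'eef_pos': array([0.27413327, 0.61611592, 0.22992321]), 'tcp_rot': array([ 2.07886279e-01,  9.78152291e-01, -1.10532262e-03, -4.10614534e-04]), 'contact_force': array([ 0.35022454,  0.20985014, -0.94152023]), 'wrist_torque': array([-0.00097966,  0.02524212, -0.00256166]), 'finger_force': 0.0, 'opening': 1.000242779066725}
```

View pics/scene1.png

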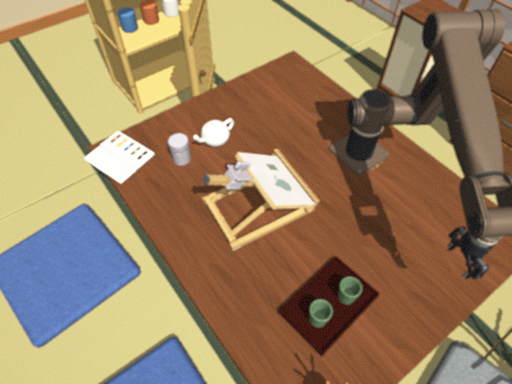

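View pics/top1.png

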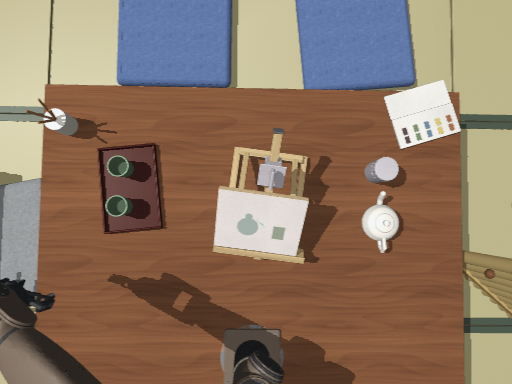

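The scene view shows the easel at about (260,195), with the holder at about (237,177). In the top view the panel is at about (262,222), the holder at about (272,174) and the mast end at about (278,132). Next I'll enlarge both.

```bash
python3 - <<'E'
import cv2,numpy as np
a=cv2.imread('pics/scene1.png')[140:250,195:325]; b=cv2.imread('pics/top1.png')[120:270,205:315]
a=cv2.resize(a,None,fx=3,fy=3,interpolation=cv2.INTER_CUBIC); b=cv2.resize(b,None,fx=3.6,fy=3.6,interpolation=cv2.INTER_CUBIC)
H=max(a.shape[0],b.shape[0]); o=np.zeros((H,a.shape[1]+b.shape[1],3),np.uint8)
o[:a.shape[0],:a.shape[1]]=a; o[:b.shape[0],a.shape[1]:]=b
print(o.shape,a.shape); cv2.imwrite('pics/crop1.png',o)
E
```

```text
(540, 786, 3) (330, 390, 3)
```

View pics/crop1.png

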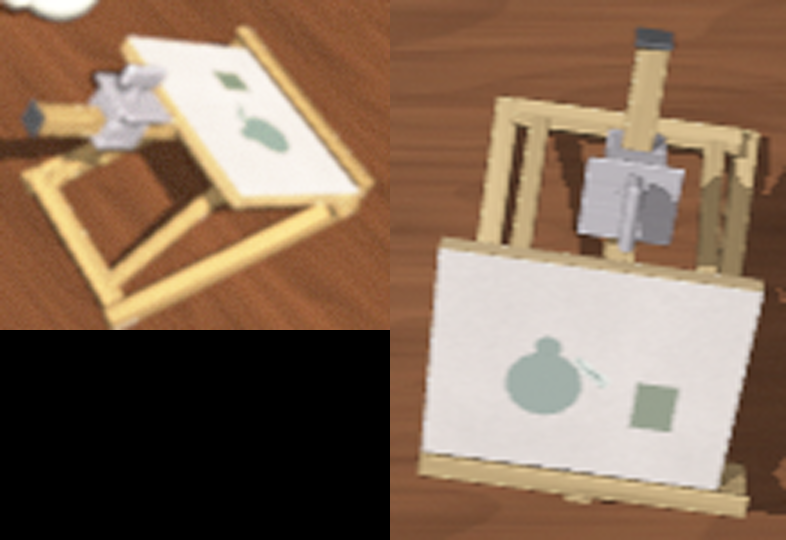

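The crop shows the panel's front corners clearly in both views. It also shows the wing blade on the plate, at crop (628,213) in the top view. I'll triangulate the corners and the wing.

```bash
cat >> h.py <<'E'
def ray(c,px,o=None,Rm=None):
    f=c['color'].shape[0]/2/np.tan(np.radians(c['fov_y']/2))
    d=np.array([(px[0]-c['cx'])/f,-(px[1]-c['cy'])/f,-1.])
    o=c['origin'] if o is None else o
    Rm=R.from_quat(c['orientation']).as_matrix() if Rm is None else Rm
    d=Rm@d; return np.array(o),d/np.linalg.norm(d)
def tri(rays):
    A=sum(np.eye(3)-np.outer(d,d) for o,d in rays); b=sum((np.eye(3)-np.outer(d,d))@o for o,d in rays)
    p=np.linalg.solve(A,b); return p,[np.linalg.norm(np.cross(p-o,d))*1e3 for o,d in rays]
E
python3 - <<'E'
from h import *
import pickle
C=pickle.load(open('c.pkl','rb'))
S=lambda u,v:ray(C['scene'],(195+u/3,140+v/3)); T=lambda u,v:ray(C['top'],(205+(u-390)/3.6,120+v/3.6))
pts={'TL':(S(240,207),T(441,248)),'TR':(S(127,38),T(763,290)),'BL':(S(358,192),T(424,452)),'wing':(S(130,88),T(629,213)),'mastend':(S(33,119),T(655,40))}
P={}
for k,v in pts.items():
    P[k],e=tri(v); print(k,P[k].round(4),np.round(e,1))
print(np.linalg.norm(P['TL']-P['TR']),np.linalg.norm(P['TL']-P['BL']))
y=P['TL']-P['TR'];print('yaw from edge',np.degrees(np.arctan2(-y[0],y[1])))
x=P['TL']-P['BL'];print('yaw',np.degrees(np.arctan2(x[1],x[0])),'slope',np.degrees(np.arcsin(x[2]/np.linalg.norm(x))))
E
```

```text
TL [0.5695 0.1077 0.1862] [1.1 1.1]
TR [ 0.536 -0.164  0.209] [1.5 1.5]
BL [0.3878 0.127  0.0804] [0.7 0.7]
wing [ 0.6    -0.0517  0.2662] [5.9 5.9]
mastend [ 0.7285 -0.0643  0.2956] [1. 1.]
0.2747368280353967 0.21115450926799675
yaw from edge -7.030424489343236
yaw -6.060842896788369 slope 30.07700070835148
```

Call:
move_arm(plan=[12,-30,16,0,0,-8.5,85,12,-34,16,0,0,-8.5,85,12,-34,16,0,0,-8.5,85,12,-34,16,0,0,-8.5,85,12,-34,16,0,0,-8.5,85,12,-34,16,0,0,-8.5,85,12,-34,16,0,0,-8.5,85,12,-34,16,0,0,-8.5,85,12,-34,8,0,0,-8.5,85,12,-34,8,0,0,-8.5,85,12,-34,8,0,0,-8.5,85,12,-34,8,0,0,-8.5,85])

```text
time: 1.3
eef_pos: [0.4184, 0.2112, 0.3912]
tcp_rot: [0.892, 0.451, -0.0, -0.0]
contact_force: [0.6, 0.6, 0.3]
opening: 0.998
finger_force: 0.0
```

Call:
move_arm(plan=[12,-34,0,0,0,-8.5,85,12,-34,0,0,0,-8.5,85,12,-34,0,0,0,-8.5,85,12,-34,0,0,0,-8.5,85,12,-34,0,0,0,-8.5,85,12,-34,0,0,0,-8.5,85,12,-34,0,0,0,-8.5,85,5,-10,0,-0.9,-7,0,85,0,0,0,-0.9,-7,0,85,0,0,0,-0.8,-7,0,85,0,0,0,-0.8,-7,0,85,0,0,0,-0.8,-7,0,85])

```text
time: 2.5
eef_pos: [0.5073, -0.0354, 0.3914]
tcp_rot: [0.951, -0.046, 0.304, 0.022]
contact_force: [0.6, -0.7, 0.9]
opening: 0.997
finger_force: 0.0
```

```bash
python3 - <<'E'
from h import *
import pickle
s,c=snap('wrist','w1.png'); pickle.dump((s,c),open('w1.pkl','wb'))
print(s['eef_pos'],R.from_quat(s['tcp_rot']).as_matrix().round(3),s['qpos'],s['contact_force'],s['time'])
print({k:v for k,v in c.items() if k!='color'})
E
```

```text
[ 0.50731324 -0.03537897  0.39144255] [[ 0.81  -0.101  0.577]
 [-0.074 -0.995 -0.07 ]
 [ 0.581  0.014 -0.814]] [-0.33042778 -0.52622828  2.11181655  0.14947803  0.95150382  1.28829349] [ 0.55878301 -0.67534302  0.9045913 ] 2.5
{'fov_y': 68.63594495916571, 'cx': 256.0162993389695, 'cy': 184.74926372500272, 'T_tool_cam': array([[ 6.80015327e-05,  9.59704362e-01,  2.81011626e-01,
         7.00712312e-02],
       [ 9.99998746e-01,  3.79368960e-04, -1.53760006e-03,
         1.30334976e-05],
       [-1.58224857e-03,  2.81011378e-01, -9.59703132e-01,
        -1.43240600e-01],
       [ 0.00000000e+00,  0.00000000e+00,  0.00000000e+00,
         1.00000000e+00]])}
```

View pics/w1.png

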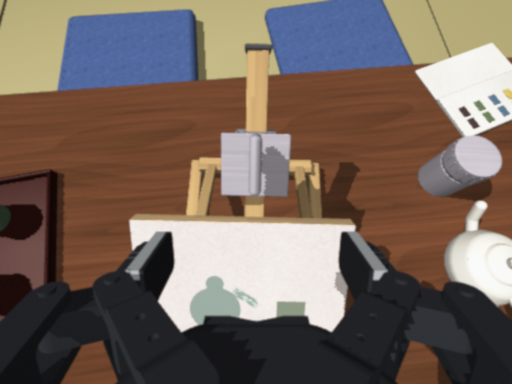

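The wrist view shows the plate at columns 221–290 and rows 133–196. The blade lies along the mast, centred at about (255,165). The panel's top front corners are at about (131,221) and (354,224). I'll combine the views.

```bash
cat >> h.py <<'E'
def wray(s,c,px):
    T=np.eye(4);T[:3,:3]=R.from_quat(s['tcp_rot']).as_matrix();T[:3,3]=s['eef_pos'];M=T@c['T_tool_cam']
    return ray(c,px,M[:3,3],M[:3,:3])
E
python3 - <<'E'
from h import *
import pickle
C=pickle.load(open('c.pkl','rb')); s,c=pickle.load(open('w1.pkl','rb'))
S=lambda u,v:ray(C['scene'],(195+u/3,140+v/3)); T=lambda u,v:ray(C['top'],(205+(u-390)/3.6,120+v/3.6)); W=lambda u,v:wray(s,c,(u,v))
pts={'TL':(S(240,207),T(441,248),W(131,221)),'TR':(S(127,38),T(763,290),W(354,224)),'wing':(S(130,88),T(629,213),W(255,166)),'wingTW':(T(629,213),W(255,166)),'mastend':(S(33,119),T(655,40),W(258,47))}
P={}
for k,v in pts.items():
    P[k],e=tri(v); print(k,P[k].round(4),np.round(e,1))
y=P['TL']-P['TR'];print(np.linalg.norm(y),'yaw',np.degrees(np.arctan2(-y[0],y[1])))
for yaw in (-6,-7):
    ya=np.radians(yaw);E=R.from_euler('z',ya).as_matrix()@np.array([[.819,0,-.574],[0,1,0],[.574,0,.819]])
    m=(P['TL']+P['TR'])/2
    # wing from wrist ray at 39mm above panel front plane
    for n,px in (('wingW blade top(+53)',(255,166)),('plate lo',(255,196)),('plate hi',(255,133))):
        h={'w':.053,'p':.013}[n[0]]
        o,d=W(*px); t=(h-(o-m)@E[:,2])/(d@E[:,2]); p=o+t*d
        print(yaw,n,p.round(4),'in panel frame',((p-m)@E).round(4))
    print('wing tri in panel',((P['wing']-m)@E).round(4),((P['mastend']-m)@E).round(4))
g=cv2.imread('pics/w1.png')[110:240,170:340]
cv2.imwrite('pics/w1c.png',cv2.resize(g,None,fx=4,fy=4,interpolation=cv2.INTER_CUBIC))
E
```

```text
TL [0.5707 0.1108 0.1938] [1.7 4.3 3.5]
TR [ 0.5362 -0.1633  0.2091] [1.3 1.9 1.1]
wing [ 0.6002 -0.0491  0.2684] [7.1 5.1 3.3]
wingTW [ 0.5941 -0.0459  0.2817] [0.8 0.8]
mastend [ 0.7292 -0.0626  0.2998] [1.7 2.1 1.5]
0.2766400338986773 yaw -7.1683493156653935
-6 wingW blade top(+53) [ 0.5894 -0.0445  0.2926] in panel frame [ 0.0832 -0.0144  0.053 ]
-6 plate lo [ 0.5762 -0.0438  0.2345] in panel frame [ 0.039  -0.0151  0.013 ]
-6 plate hi [ 0.6354 -0.0494  0.2762] in panel frame [ 0.1116 -0.0144  0.013 ]
wing tri in panel [ 0.0784 -0.0179  0.0268] [ 0.2027 -0.0178 -0.0219]
-7 wingW blade top(+53) [ 0.5894 -0.0445  0.2927] in panel frame [ 0.0834 -0.0137  0.053 ]
-7 plate lo [ 0.5761 -0.0438  0.2346] in panel frame [ 0.0392 -0.0147  0.013 ]
-7 plate hi [ 0.6353 -0.0493  0.2763] in panel frame [ 0.1118 -0.0129  0.013 ]
wing tri in panel [ 0.0787 -0.017   0.0266] [ 0.2029 -0.0147 -0.0221]
```

View pics/w1c.png

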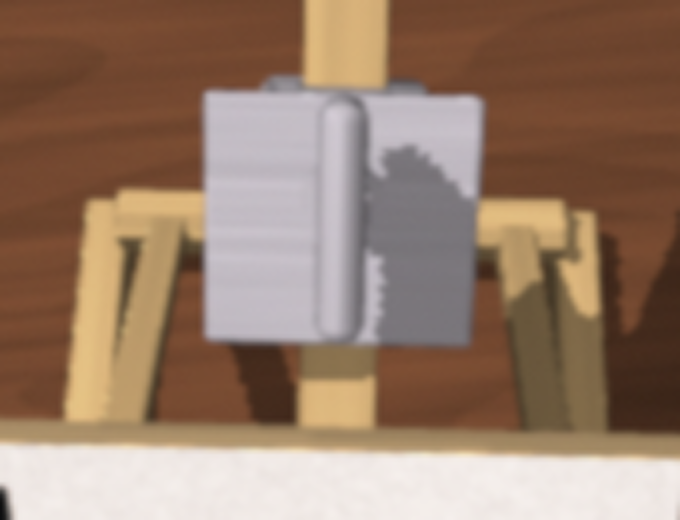

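The blade centre is at wrist pixel (255.5,164.5). That puts the wing at about (0.596,−0.0455,0.280), with a gap of about 55 mm, which fits the sizes given. I'll approach to about 60 mm and look again.

Call:
move_arm(plan=[15,-1,-18,1,-0.1,-1.5,50,15,-2,-19,0,0,0,50,15,-2,-19,0,0,0,50,15,-2,-19,0,0,0,50,0,0,0,0,0,0,50])

```text
time: 3.05
eef_pos: [0.5668, -0.0421, 0.3115]
tcp_rot: [0.953, -0.061, 0.298, 0.016]
contact_force: [0.9, 0.8, 0.0]
opening: 0.581
finger_force: 0.0
```

```bash
python3 - <<'E'
from h import *
import pickle
s,c=snap('wrist','w2.png'); pickle.dump((s,c),open('w2.pkl','wb'))
print(s['eef_pos'],R.from_quat(s['tcp_rot']).as_matrix().round(3),s['qpos'])
E
```

```text
[ 0.5668462  -0.04205831  0.31147168] [[ 0.815 -0.126  0.565]
 [-0.107 -0.992 -0.067]
 [ 0.569 -0.006 -0.822]] [-0.29790129 -0.32100268  2.11025075  0.14766381  0.76010809  1.32527581]
```

View pics/w2.png

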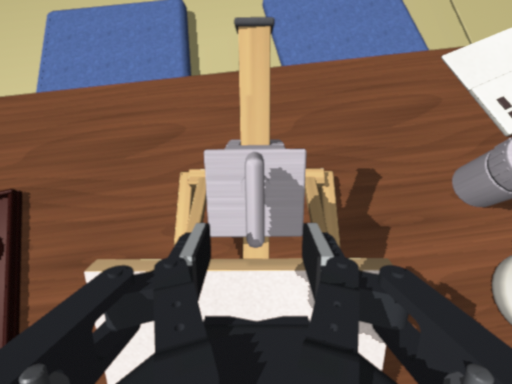

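The blade is at columns 246–264 and rows 153–246, centred at about (255,199). It lies between the fingers. I'll triangulate it against the first wrist view.

```bash
python3 - <<'E'
from h import *
import pickle
a=pickle.load(open('w1.pkl','rb'));b=pickle.load(open('w2.pkl','rb'));C=pickle.load(open('c.pkl','rb'))
for r in ([wray(*a,(255.5,164.5)),wray(*b,(255,199))],[wray(*a,(255.5,164.5)),wray(*b,(255,199)),ray(C['top'],(271.4,179.2))]):
    p,e=tri(r);print(p.round(4),np.round(e,1))
s=b[0];Rt=R.from_quat(s['tcp_rot']).as_matrix()
print('blade ends on plane thru p', end=' ')
zo=np.array([-.569,.07,.819]); L=[]
for px in ((255,153),(256,246)):
    o,d=wray(*b,px);t=((p-o)@zo)/(d@zo);L.append(o+t*d)
print(L,np.linalg.norm(L[0]-L[1]))
mid=(L[0]+L[1])/2; wing=mid-.014*zo
print('dir in tool',Rt.T@(L[0]-L[1])/np.linalg.norm(L[0]-L[1]),'wing in tool',Rt.T@(wing-s['eef_pos']),wing, 'delta',wing-.013*zo-s['eef_pos'])
E
```

```text
[ 0.5926 -0.0451  0.289 ] [0.3 0.3]
[ 0.5934 -0.0456  0.2869] [0.1 0.7 0.8]
blade ends on plane thru p [array([ 0.61860355, -0.04829984,  0.30463348]), array([ 0.56454273, -0.04184698,  0.26652322])] 0.06645753561823878
dir in tool [ 0.9999382  -0.00966772 -0.00549001] wing in tool [5.83089799e-03 3.65697087e-05 4.94621865e-02] [ 0.59953914 -0.04605341  0.27411235] delta [ 0.04008994 -0.0049051  -0.04800633]
```

Call:
move_arm(plan=[10,-1,-12,0,0,0,50,9,-1,-12,0,0,0,50,9,-1,-12,0,0,0,50,9,-1,-11,0,0,0,50,0,0,0,0,0,0,30,0,0,0,0,0,0,0,0,0,0,0,0,0,0,0,0,0,0,0,0,0,0,0,0,0,0,0,0], newtons=60)

```text
time: 4.0
eef_pos: [0.6046, -0.0459, 0.2711]
tcp_rot: [0.951, -0.061, 0.303, 0.017]
contact_force: [-4.3, 4.2, 4.2]
opening: 0.135
finger_force: 59.4
```

```bash
python3 - <<'E'
from h import *
s,c=snap('wrist','w3.png')
print({k:np.round(s[k],3) for k in ('time','eef_pos','qpos','contact_force','wrist_torque','opening','finger_force')})
E
```

```text
{'time': np.float64(4.0), 'eef_pos': array([ 0.605, -0.046,  0.271]), 'qpos': array([-0.282, -0.194,  2.086,  0.156,  0.644,  1.321]), 'contact_force': array([-4.289,  4.249,  4.249]), 'wrist_torque': array([0.325, 0.378, 0.343]), 'opening': np.float64(0.135), 'finger_force': np.float64(59.44)}
```

View pics/w3.png

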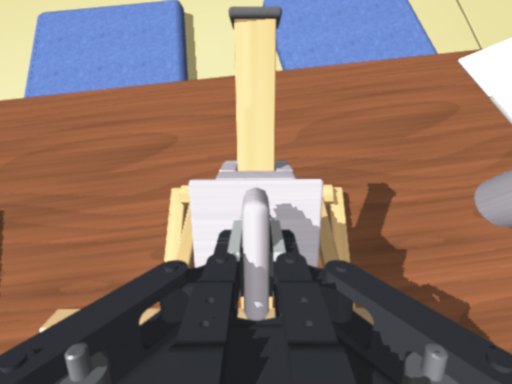

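The blade is gripped at an opening of 11.5 mm, and the pads straddle its middle. Next I'll loosen the screw, counter-clockwise about the outward axis.

Call:
move_arm(plan=[0,0,0,-4.5,0.6,6.5,0,0,0,0,-4.5,0.6,6.5,0,0,0,0,-4.5,0.6,6.5,0,0,0,0,0,0,0,0])

```text
time: 4.45
eef_pos: [0.6048, -0.0469, 0.2711]
tcp_rot: [0.943, 0.137, 0.292, 0.079]
contact_force: [-5.1, -0.1, 5.2]
opening: 0.135
finger_force: 59.7
```

```bash
python3 - <<'E'
from h import *
s=ctrl.get_state();Rt=R.from_quat(s['tcp_rot']).as_matrix()
print({k:np.round(s[k],4) for k in ('eef_pos','qpos','contact_force','wrist_torque','opening','finger_force')}); print('tool frame F,M',Rt.T@s['contact_force'],Rt.T@s['wrist_torque'],Rt.round(3))
E
```

```text
{'eef_pos': array([ 0.6048, -0.0469,  0.2711]), 'qpos': array([-0.2836, -0.1924,  2.0845,  0.1559,  0.6473,  0.9042]), 'contact_force': array([-5.09  , -0.0781,  5.242 ]), 'wrist_torque': array([-0.1316,  0.3376,  0.1628]), 'opening': np.float64(0.1353), 'finger_force': np.float64(59.6628)}
tool frame F,M [-1.28311253  0.19575963 -7.19080627] [ 0.08442571 -0.31141001 -0.23176461] [[ 0.792  0.212  0.572]
 [ 0.304 -0.95  -0.069]
 [ 0.529  0.229 -0.817]]
```

Call:
move_arm(plan=[0,0,0,-4.5,0.6,6.5,0,0,0,0,-4.5,0.6,6.5,0,0,0,0,-4.5,0.6,6.5,0,0,0,0,-4.5,0.6,6.5,0,0,0,0,-4.5,0.6,6.5,0,0,0,0,0,0,0,0,0,0,0,0,0,0,0])

```text
time: 5.15
eef_pos: [0.6056, -0.048, 0.2716]
tcp_rot: [0.843, 0.446, 0.246, 0.173]
contact_force: [-1.9, -5.1, 5.9]
opening: 0.135
finger_force: 59.3
```

```bash
cat >> h.py <<'E'
def rep():
    s=ctrl.get_state();Rt=R.from_quat(s['tcp_rot']).as_matrix()
    print({k:np.round(s[k],4) for k in ('time','eef_pos','qpos','opening','finger_force')}); print('tool F,M',(Rt.T@s['contact_force']).round(2),(Rt.T@s['wrist_torque']).round(3),Rt.round(3).tolist())
    M=np.array([.813,-.1,.574]); print('F along mast',(s['contact_force']@M).round(2),'turn deg',np.degrees(np.arctan2(Rt[:,0]@[.122,.993,0],Rt[:,0]@M)).round(1))
E
python3 -c "from h import *;rep()"
```

```text
{'time': np.float64(5.15), 'eef_pos': array([ 0.6056, -0.048 ,  0.2716]), 'qpos': array([-0.2839, -0.1895,  2.0804,  0.1506,  0.6507,  0.2211]), 'opening': np.float64(0.1351), 'finger_force': np.float64(59.2546)}
tool F,M [-3.66  4.54 -5.51] [-0.544 -0.453 -0.113] [[0.48, 0.667, 0.57], [0.837, -0.542, -0.072], [0.261, 0.511, -0.819]]
F along mast 2.36 turn deg 62.9
```

Call:
move_arm(plan=[-4,0.5,-2.9,0,0,0,0,-8.1,1,-5.7,0,0,0,0,-8.1,1,-5.7,0,0,0,0,-8.1,1,-5.7,0,0,0,0,-4,0.5,-2.9,0,0,0,0,0,0,0,0,0,0,0])

```text
time: 5.75
eef_pos: [0.5724, -0.0439, 0.2481]
tcp_rot: [0.843, 0.447, 0.246, 0.172]
contact_force: [-6.7, -5.5, 6.1]
opening: 0.131
finger_force: 60.6
```

```bash
python3 -c "from h import *;rep()"
```

```text
{'time': np.float64(5.75), 'eef_pos': array([ 0.5724, -0.0439,  0.2481]), 'qpos': array([-0.2964, -0.2524,  2.1753,  0.168 ,  0.6227,  0.1935]), 'opening': np.float64(0.1313), 'finger_force': np.float64(60.5992)}
tool F,M [-6.2   1.64 -8.44] [-0.308 -0.85  -0.089] [[0.481, 0.668, 0.568], [0.838, -0.542, -0.071], [0.26, 0.51, -0.82]]
F along mast -1.35 turn deg 62.9
```

Call:
move_arm(plan=[-2.4,0.3,-1.7,0,0,0,0,-2.4,0.3,-1.7,0,0,0,0,-2.4,0.3,-1.7,0,0,0,0,-1.6,0.2,-1.1,0,0,0,0,0,0,0,0,0,0,0])

```text
time: 6.25
eef_pos: [0.5643, -0.0429, 0.2424]
tcp_rot: [0.843, 0.446, 0.246, 0.173]
contact_force: [-3.9, -6.4, 5.8]
opening: 0.129
finger_force: 60.4
```

```bash
python3 -c "from h import *;rep()"
```

```text
{'time': np.float64(6.25), 'eef_pos': array([ 0.5643, -0.0429,  0.2424]), 'qpos': array([-0.2999, -0.2688,  2.1993,  0.1738,  0.6142,  0.1853]), 'opening': np.float64(0.1292), 'finger_force': np.float64(60.3917)}
tool F,M [-5.72  3.84 -6.55] [-0.452 -0.646 -0.095] [[0.48, 0.667, 0.569], [0.838, -0.542, -0.072], [0.261, 0.511, -0.819]]
F along mast 0.8 turn deg 62.9
```

Call:
move_arm(plan=[-1.6,0.2,-1.1,0,0,0,0,-1.6,0.2,-1.1,0,0,0,0,0,0,0,0,0,0,0])

```text
time: 6.55
eef_pos: [0.5633, -0.0428, 0.2418]
tcp_rot: [0.842, 0.445, 0.249, 0.175]
contact_force: [10.2, -5.7, 1.0]
opening: 0.131
finger_force: 58.9
```

```bash
python3 -c "from h import *;rep()"
```

```text
{'time': np.float64(6.55), 'eef_pos': array([ 0.5633, -0.0428,  0.2418]), 'qpos': array([-0.3009, -0.2738,  2.2062,  0.1783,  0.6055,  0.1823]), 'opening': np.float64(0.1306), 'finger_force': np.float64(58.8817)}
tool F,M [ 0.38 10.4   5.42] [-1.187  0.182 -0.094] [[0.48, 0.663, 0.575], [0.837, -0.543, -0.073], [0.264, 0.516, -0.815]]
F along mast 9.46 turn deg 62.8
```

Call:
move_arm(plan=[-1.6,0.2,-1.1,0,0,0,0,0,0,0,0,0,0,0])

```text
time: 6.75
eef_pos: [0.5632, -0.0429, 0.2419]
tcp_rot: [0.842, 0.444, 0.251, 0.176]
contact_force: [19.6, -6.5, -1.5]
opening: 0.129
finger_force: 58.9
```

```bash
python3 - <<'E'
from h import *
rep()
s,c=snap('wrist','w4.png'); s,t=snap('top','t4.png'); s,e=snap('scene','s4.png')
w=cv2.resize(c['color'][150:350,130:390,::-1],(400,308),interpolation=cv2.INTER_CUBIC)
b=cv2.resize(t['color'][120:270,205:315,::-1],(400,545),interpolation=cv2.INTER_CUBIC)
a=cv2.resize(e['color'][140:220,200:310,::-1],(400,291),interpolation=cv2.INTER_CUBIC)
o=np.zeros((599,800,3),np.uint8);o[:308,:400]=w;o[308:,:400]=a;o[:545,400:]=b
cv2.imwrite('pics/c4.png',o)
E
```

```text
{'time': np.float64(6.75), 'eef_pos': array([ 0.5632, -0.0429,  0.2419]), 'qpos': array([-0.3013, -0.2759,  2.2091,  0.1808,  0.6003,  0.1809]), 'opening': np.float64(0.1286), 'finger_force': np.float64(58.8905)}
tool F,M [ 3.59 15.73 13.04] [-1.657  0.673 -0.051] [[0.479, 0.66, 0.579], [0.836, -0.543, -0.074], [0.266, 0.519, -0.812]]
F along mast 15.78 turn deg 62.7
```

View pics/c4.png

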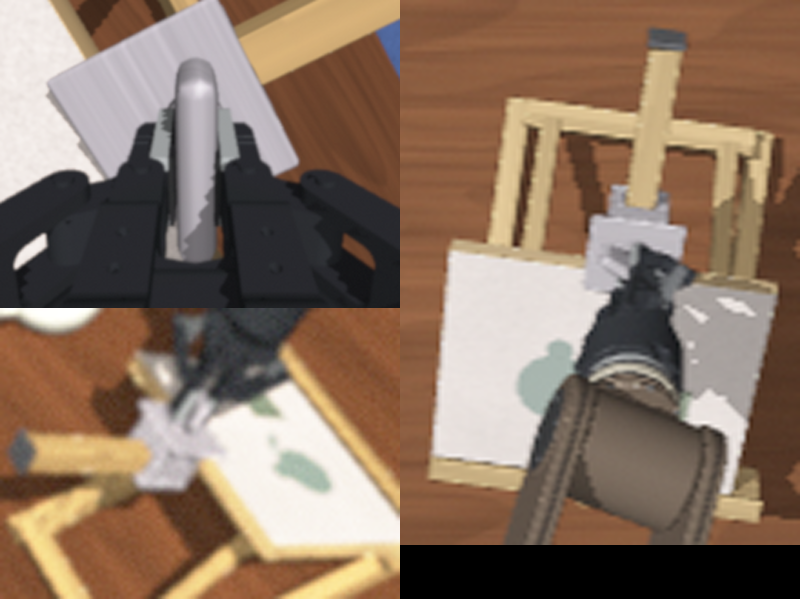

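The plate overlaps the panel's edge and the stop is rigid, so the holder is home. I'll ease the push and tighten.

Call:
move_arm(plan=[1.8,-0.2,1.2,4.5,-0.6,-6.5,0,0,0,0,4.5,-0.6,-6.5,0,0,0,0,4.5,-0.6,-6.5,0,0,0,0,4.5,-0.6,-6.5,0,0,0,0,4.5,-0.6,-6.5,0,0,0,0,4.5,-0.6,-6.5,0,0,0,0,4.5,-0.6,-6.5,0,0,0,0,3.4,-0.4,-4.9,0,0,0,0,0,0,0,0])

```text
time: 7.8
eef_pos: [0.5625, -0.0408, 0.2413]
tcp_rot: [0.951, -0.049, 0.305, 0.021]
contact_force: [3.6, 2.4, 6.1]
opening: 0.132
finger_force: 61.2
```

```bash
python3 -c "from h import *;rep()"
```

```text
{'time': np.float64(7.8), 'eef_pos': array([ 0.5625, -0.0408,  0.2413]), 'qpos': array([-0.2989, -0.2772,  2.2106,  0.1833,  0.6024,  1.2551]), 'opening': np.float64(0.1315), 'finger_force': np.float64(61.2021)}
tool F,M [ 6.3 -2.7 -3. ] [0.22  0.404 0.134] [[0.809, -0.105, 0.578], [-0.079, -0.994, -0.07], [0.582, 0.011, -0.813]]
F along mast 6.21 turn deg 1.1
```

Call:
move_arm(plan=[0,0,0,1.7,-0.2,-2.5,0,0,0,0,1.1,-0.1,-1.6,0,0,0,0,0,0,0,0])

```text
time: 8.1
eef_pos: [0.5624, -0.0408, 0.2414]
tcp_rot: [0.949, -0.084, 0.305, 0.011]
contact_force: [4.5, 3.2, 5.5]
opening: 0.132
finger_force: 81.3
```

```bash
python3 -c "from h import *;rep()"
```

```text
{'time': np.float64(8.1), 'eef_pos': array([ 0.5624, -0.0408,  0.2414]), 'qpos': array([-0.2972, -0.2768,  2.21  ,  0.1763,  0.6026,  1.3367]), 'opening': np.float64(0.1315), 'finger_force': np.float64(81.3446)}
tool F,M [ 6.36 -4.05 -2.11] [ 0.58   0.55  -1.616] [[0.8, -0.167, 0.577], [-0.153, -0.986, -0.073], [0.58, -0.03, -0.814]]
F along mast 6.56 turn deg -3.1
```

The torque jump to 1.6 N·m shows the stop has been reached. I'll relax slightly, release and retreat along the screw axis.

Call:
move_arm(plan=[0,0,0,-1.4,0.2,2,0,0,0,0,0,0,0,50,0,0,0,0,0,0,50,0,0,0,0,0,0,50,-6,0.7,8,0,0,0,50,-14,1.7,20,0,0,0,50,-17,2,24,0,0,0,50,-17,2,24,0,0,0,50,-17,2,24,0,0,0,50,-17,2,24,0,0,0,50,0,0,0,0,0,0,50])

```text
time: 9.2
eef_pos: [0.4722, -0.0306, 0.3678]
tcp_rot: [0.95, -0.066, 0.305, 0.017]
contact_force: [0.3, 0.2, -0.1]
opening: 0.583
finger_force: 0.0
```

```bash
python3 - <<'E'
from h import *
rep()
s,c=snap('wrist','w5.png'); s,t=snap('top','t5.png')
w=cv2.resize(c['color'][100:280,120:390,::-1],(600,400),interpolation=cv2.INTER_CUBIC)
cv2.imwrite('pics/c5.png',w)
# panel shift check: compare top panel lower-left region
a=cv2.imread('pics/top1.png').astype(int);b=cv2.imread('pics/t5.png').astype(int)
print(abs(a-b)[180:260,208:235].max(), abs(a-b)[100:230,90:165].max(), abs(a-b)[150:260,350:410].max())
E
```

```text
{'time': np.float64(9.2), 'eef_pos': array([ 0.4722, -0.0306,  0.3678]), 'qpos': array([-0.3501, -0.6264,  2.2114,  0.1596,  0.9528,  1.3081]), 'opening': np.float64(0.5832), 'finger_force': np.float64(0.0)}
tool F,M [ 0.14 -0.24  0.22] [ 0.007 -0.333 -0.015] [[0.805, -0.136, 0.578], [-0.115, -0.991, -0.073], [0.582, -0.008, -0.813]]
F along mast 0.15 turn deg -0.9
28 11 51
```

View pics/c5.png

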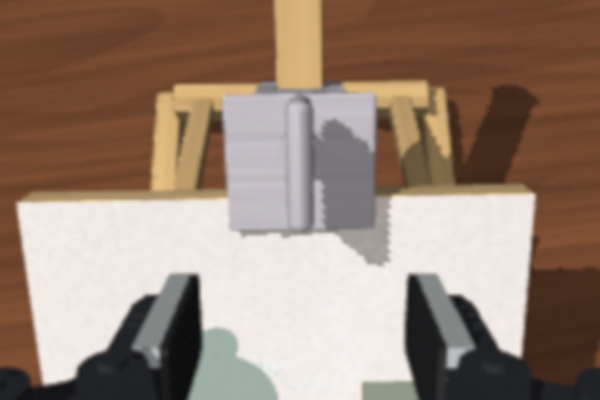

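The wing lies along the mast. The plate overlaps the panel by about 32 px, which is about 16 mm, so the holder is home. The panel is unmoved and the gripper touches nothing.

```bash
python3 -c "from h import *;print(order.sign_off())"
```

```text
the job is handed in; nothing more can be done
None
```

The holder is clamped home on the panel's top edge with the thumbscrew tight, the arm is clear, and the job is handed in; the final views showed the panel and bystanders in place.

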